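# Slide the cling-film carton in behind the reader pole

## Task

Put the long cling-film carton that lies loose out on the counter away in the empty near lane of the low steel carton rack: the card-reader pole stands in front of that lane, so push one end of the carton in behind the pole at an angle, then push the other end until the carton lies fully home, flush along the rack's middle rail and between its two end plates. Only push it along the counter, never pick it up or tip it; it may brush the pole, but keep the robot off the pole and leave everything else where it stands.

Things in the scene. Friction and masses are not known exactly. Their poses are not given: they have to be found in the camera images.
- carton: The loose cling-film carton, a plain cardboard box 300 mm long (its own y axis) x 50 mm deep (x) x 50 mm high (z), about 0.35 to 0.7 kg, lying flat on the counter nearer to the robot than the rack (origin at the centre of its underside). At yaw 0 its long sides run along world y; its two ends are alike. It slides on the counter under a push of a few newtons.
- rack: Fixed low steel rack for cartons, no floor. Origin: on the counter, middle of the near face of its middle rail; x points away from the robot across the lanes, y along the rail (to the robot's left). Rail 36 mm high, 3 mm thick. End plates 40 mm high, inner faces at y = +180 and -180 mm, from x = -72 to +63 mm. Near lane (x -72 to 0 mm) empty, open to the robot; far lane holds another carton.
- lane (a point): Where the carton's origin belongs: the middle of the near lane, on the counter 25 mm in front of the middle rail's near face; axes as the rack's. The carton has 30 mm of play to either side along y.
- pole: Fixed round steel pole, 30 mm thick, in front of the near lane; origin on its axis at the counter. In the rack's frame it stands at x = -87 mm (72 mm clear between pole and rail) and 60 to 90 mm right of the middle (y negative), so the opening between it and the left end plate is shorter than the carton. On top a card reader 60 x 60 mm, up to 205 mm above the counter.
- foil: Bystander: second cardboard carton 330 x 45 x 45 mm lying in the far lane of the rack; origin under its centre.
- pencup: Bystander: round dark mesh cup 80 mm in diameter, 100 mm high, with pens to 160 mm; origin under its centre.
- paperroll: Bystander: receipt paper roll standing on end, 58 mm in diameter, 57 mm high; origin under its centre.
- saucebottle: Bystander: white squeeze bottle 60 mm in diameter, 180 mm high; origin under its centre.
- stapler: Bystander: black stapler 125 x 36 x 55 mm, long along its x axis; origin under its centre.
- bell: Bystander: counter bell 84 mm in diameter, 66 mm high; origin under its centre.
- tapedispenser: Bystander: black tape dispenser 140 x 55 x 80 mm, long along its x axis; origin under its centre.

How it is judged:
At the end, for the whole second after the job is handed in: The carton lies flat and at rest in the near lane, behind the pole and between the end plates, within 8 mm of touching the middle rail (judged at its middle) and within 0.05 rad of parallel to it (x of carton in the frame of rack between -0.033 and -0.02 m and y of carton in the frame of rack between -0.034 and 0.034 m and angle between the y axis of carton and the y axis of rack, either way round below 0.05 rad and height (world z) of carton below 0.005 m and angle between carton's own z axis and vertical below 0.05 rad and linear speed of carton below 0.01 m/s).
It fails at once if the carton is lifted off the counter by more than 10 mm or tipped by more than 0.25 rad (height (world z) of carton above 0.01 m or angle between carton's own z axis and vertical above 0.25 rad).
It fails at once if the robot pushes against the pole or its reader (more than 3 N) (contact force between any of the arm, the fingers and pole above 3 N).
It fails at once if a bystander is moved by more than 30 mm or tipped over (distance of any of foil, pencup, paperroll, saucebottle, stapler, bell, tapedispenser from where it was at the start of the episode above 0.03 m or angle between any of foil, pencup, paperroll, saucebottle, stapler, bell, tapedispenser's own z axis and vertical above 0.4 rad).
It also fails if it takes over 72 s, if anything falls off the work surface, if the arm or the gripper's body presses on something with over 40 N, if the wrist force passes 120 N, or if a joint passes its speed limit or range.

## Robot

A 7-joint arm with a two-finger parallel gripper is mounted at the origin on the work surface. World frame = base frame: x ahead of the robot, y to its left, z up, the work surface at z = 0. Lengths are in m, angles in rad, forces in N, time in s.
With the tool pointing down it reaches from about 0.4 to 0.9 m from the base axis. Payload 5.5 kg.
Tool frame: the origin (TCP) lies on the centre line of the jaws, within the pads' length; the fingertips stand 17 mm ahead of it and the grasp point (between the pads) lies 2 mm behind it; x points along the fingers, y is the direction in which the jaws open and shut, and the axes are right-handed (so a half turn about x gives the same grasp; the last joint's range is limited). The gripper opens to 92 mm and grips with 3 to 60 N. Pads are 19 mm wide; open, the fingers measure 130 mm over their backs; the gripper's body (75 mm by 190 mm) begins 47 mm behind the grasp point.
Start: joints at [-0.843, 0.501, -0.427, 1.55, 0.221, 1.138, -0.21], TCP at [0.291, 0.581, 0.244] pointing down, gripper open.
Joint ranges: [-2.88, 2.88], [-0.31, 2.03], [-1.54, 1.56], [0.2, 2.42], [-1.41, 4.55], [0.19, 2.02], [-2.57, 2.57]. Speed limits (rad/s): [2.57, 2.57, 3.14, 3.14, 3.14, 3.14, 3.14].

## Interface

Orientations are given as a rotation vector (axis times angle).
In Python, from station import status, vision, job gives the robot as it stands.
- The arm moves only by the tool carry_out, never from a script. Its argument "deltas" is text: rows parted by semicolons, each of 5 numbers parted by spaces: the shift along the tool's x, y, z in units of 50 mm (1.0 is 50 mm), then the turn about the tool's x in units of 6 degrees (1.0 is 6 degrees), then the finger opening in mm, from 0 to 91.8. In form: tx ty tz roll gripper; .... A call has 1 to 5 rows; each row shifts and turns the pose as measured when the row begins, along the tool's axes as they then stand; what a row does not reach is not made up. A row lasts 1/8 s, in which the tool goes at most 62.5 mm and 10.7 degrees, less where a joint would pass 70% of its speed; a pose out of reach is approached as far as the arm can. A call is refused whole if a number of a shift passes 1 or a number of a turn 1, either way. A call with a gripper value outside its range is refused whole. The fingers move at their own pace and stop on an object; "newtons" is the grip in N (left out, the last holds). Time passes only in rows, so rows that do not move let the fingers close. It gives the time, the measured TCP pose, the force and the opening at its end, in the units of the state.
- status.get_obs(): the state, without advancing time (a new reading comes with each control period).
- vision.capture(name): name is "scene" or "top"; returns a dict with "image" (480x640x3 uint8, blue, green, red), "fx", "fy", "cx", "cy" (pixels), "extrinsics" (4x4, takes a point from camera to world coordinates). Camera axes: x right, y up, looking along -z (the intrinsics and any distortion apply to the point x, -y, -z); pixel columns grow to the right and rows downward; lengths in m; the calibration is good to about 2 mm. A picture is of the moment at which its call begins. There is no depth.
- job.sign_off(): hands the job in, once; it reports no verdict.
The state is a dict: "t": time; "joint_pos": joint angles; "joint_vel": joint speeds; "joint_torque": joint torques, N m; "tcp_pos": TCP position; "tcp_rot": TCP orientation; "force": force on the tool from outside, world axes, zero at the start; "torque": the same for the moment, N m; "width": finger opening in m.
Only numpy, scipy, OpenCV 4.12 (cv2) and the standard library are available. Lean on these libraries where they do the work, as an engineer would, in place of code of your own. Each camera call takes 0.05 s, during which the arm holds its last target.

## Working session

There is one attempt and no reset: what is moved stays moved. The work goes in short steps, Python scripts to look and compute and a tool call to move; the robot and the scene stay as the last step left them, time stands still between calls to the robot, and variables do not carry over. Pictures are saved under pics/ and viewed, and the job is handed in when it is done.

Besides the shell and the picture viewer there is one more tool, called after "Call:" in YAML: its name, and indented under it one key for each argument. carry_out: Moves the arm, as the interface text tells. Its arguments: {"type":"object","properties":{"deltas":{"type":"string"},"newtons":{"type":"number"}},"required":["deltas"]}

```bash
mkdir -p pics; ls; python3 - <<'E'
from station import status, vision
import cv2,numpy as np
for n in ("scene","top"):
    c=vision.capture(n); cv2.imwrite(f"pics/{n}0.png",c["image"])
    print(n,c["fx"],c["fy"],c["cx"],c["cy"],[k for k in c]);print(np.round(c["extrinsics"],4).tolist())
o=status.get_obs();print(o)
E
```

```text
pics
scene 435.6766149785571 435.6766149785571 316.6515997359413 242.03514834932545 ['image', 'fx', 'fy', 'cx', 'cy', 'extrinsics']
[[-0.1699, -0.6191, 0.7667, 1.3761], [0.9853, -0.0932, 0.1431, 0.2366], [-0.0171, 0.7798, 0.6258, 0.7139], [0.0, 0.0, 0.0, 1.0]]
top 575.507845134105 575.507845134105 313.64799170974925 236.54260611847764 ['image', 'fx', 'fy', 'cx', 'cy', 'extrinsics']
[[-0.0199, 0.9873, -0.1579, 0.2924], [-0.9998, -0.0208, -0.0041, 0.0738], [-0.0073, 0.1578, 0.9874, 1.7526], [0.0, 0.0, 0.0, 1.0]]
{'t': 0.1, 'joint_pos': array([-0.84283668,  0.50176859, -0.42679442,  1.55135843,  0.22079557,
        1.1382967 , -0.21033296]), 'joint_vel': array([ 0.00145804, -0.00297468, -0.0001402 , -0.00182146, -0.00055475,
        0.00211253, -0.00078653]), 'joint_torque': array([-1.10697333e-02, -5.67876685e+01, -5.83818153e+00, -2.79915547e+01,
       -6.89484808e-02,  2.42200156e-02,  8.75803357e-05]), 'tcp_pos': array([0.29110211, 0.58048748, 0.2427664 ]), 'tcp_rot': array([ 0.3630872 ,  1.54037387, -0.36580383]), 'force': array([ 0.03095254, -0.36293447, -0.77855971]), 'torque': array([ 0.02508898, -0.00850406, -0.00659867]), 'width': 0.0917552902669896}
```

View pics/scene0.png

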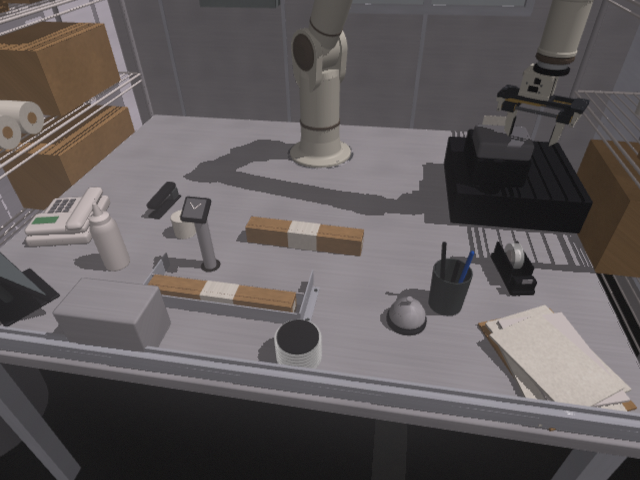

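View pics/top0.png

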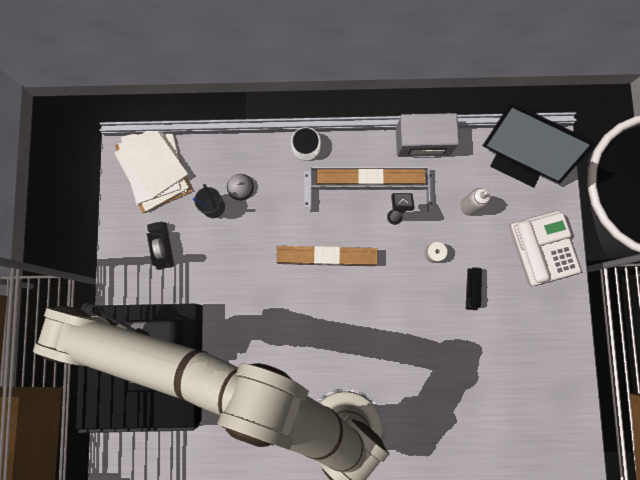

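The top view shows the loose carton at about (327,255) and the rack from (307,190) to (431,190). The pole is at about (395,216) with its reader at (402,200). The arm is clear of all of them. I'll enlarge the view to measure.

```bash
cat > h.py <<'E'
from station import status, vision
import cv2,numpy as np
def cap(n): return vision.capture(n)
def ray(c,u,v,z):
    E=c["extrinsics"]; d=E[:3,:3]@np.array([(u-c["cx"])/c["fx"],-(v-c["cy"])/c["fy"],-1]); o=E[:3,3]
    return (o+d*(z-o[2])/d[2])
def proj(c,p):
    E=c["extrinsics"]; q=E[:3,:3].T@(np.array(p)-E[:3,3]); return c["cx"]+c["fx"]*q[0]/-q[2], c["cy"]-c["fy"]*q[1]/-q[2]
def carton(c,lo=True,ztop=0.05,verbose=False):
    im=c["image"]; hsv=cv2.cvtColor(im,cv2.COLOR_BGR2HSV)
    m=cv2.inRange(hsv,(5,70,50),(25,255,255)); return m
E
python3 - <<'E'
from h import *
c=cap("top");im=c["image"]
z=cv2.resize(im[150:280,260:460],None,fx=4,fy=4,interpolation=cv2.INTER_CUBIC);cv2.imwrite("pics/z1.png",z)
m=carton(c);n,l,s,ce=cv2.connectedComponentsWithStats(m)
for i in range(1,n):
    if s[i,4]>100: print(s[i],ce[i])
s_=cap("scene");im=s_["image"]
z=cv2.resize(im[170:330,130:380],None,fx=3.2,fy=3.2,interpolation=cv2.INTER_CUBIC);cv2.imwrite("pics/z2.png",z)
E
```

```text
[317 169  42  15 629] [337.46740859 176.0063593 ]
[383 169  42  16 630] [403.56349206 176.0015873 ]
[152 177  41  32 141] [178.70212766 193.39716312]
[276 246  39  18 646] [295.09752322 254.33900929]
[339 247  39  19 660] [358.03333333 255.95909091]
[175 355  17  46 226] [180.39823009 375.15486726]
[   6  388   54   92 1549] [ 28.61717237 425.6191091 ]
[630 394  10  86 557] [636.00718133 430.07540395]
[  1 396   7  84 178] [  4.28089888 437.75842697]
[227 429  36  16 188] [244.0106383  437.19680851]
```

View pics/z1.png

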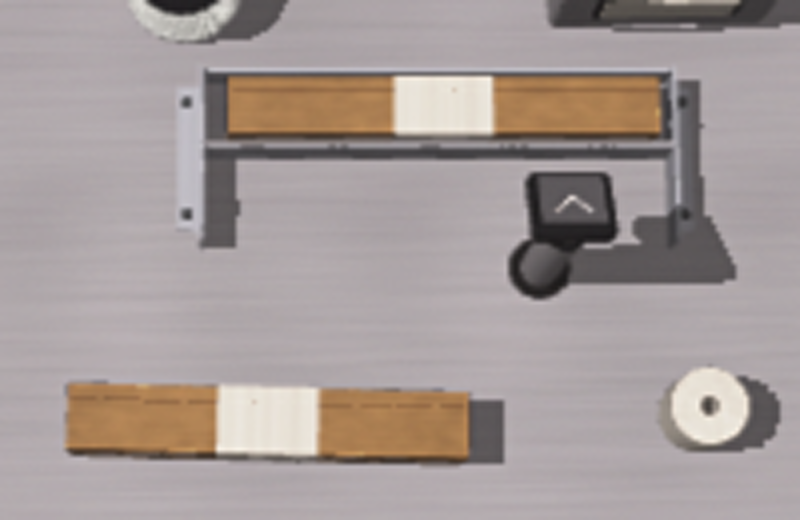

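View pics/z2.png

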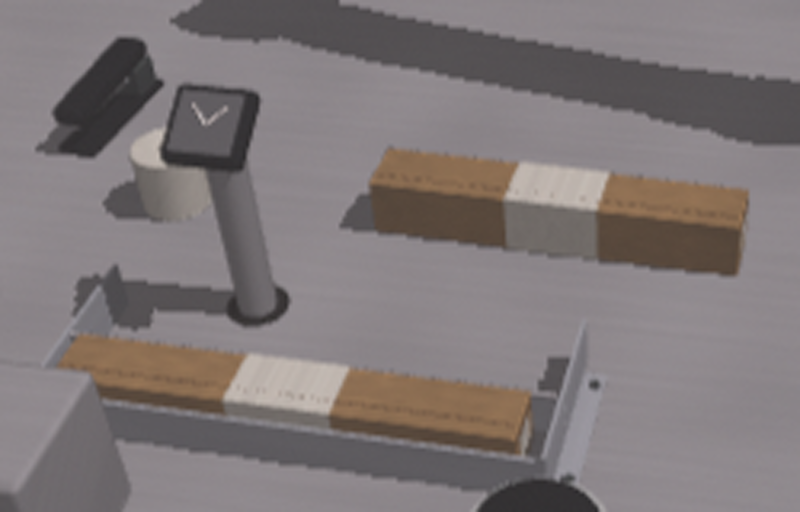

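```bash
python3 - <<'E'
from h import *
c=cap("top")
def Z(u,v,z,n):
    p=ray(c,260+(u+.5)/4-.5,150+(v+.5)/4-.5,z); print(n,np.round(p,4)); return p
Z(205,148,.036,"rail near L top");Z(672,155,.036,"rail near R")
Z(205,142,.036,"rail far L");Z(672,149,.036,"rail far R")
Z(205,70,.036,"farL");Z(676,72,.036,"farR")
Z(203,230,.04,"plateL near inner");Z(203,90,.04,"pL in far");Z(668,243,.04,"pR near");Z(668,90,.04,"pR")
Z(540,267,.0,"pole base")
for n,u,v in(("fl",68,383),("fr",469,392),("nr",468,460),("nl",66,453)): Z(u,v,.05,n)
Z(710,405,.057,"roll")
Z(572,203,.2,"reader")
s=cap("scene")
def S(u,v,z,n): print(n,np.round(ray(s,130+(u+.5)/3.2-.5,170+(v+.5)/3.2-.5,z),4))
S(258,304,0,"pole S")
S(372,183,.05,"carton far right top");S(741,217,.05,"far left top");S(748,188,.05,"near left");S(388,150,.05,"near right")
S(585,323,.04,"plateL near");S(117,267,.04,"plate R near")
S(372,228,0,"c far right bottom"); S(738,273,0,"c far left bottom")
S(212,128,.2,"reader")
E
```

```text
rail near L top [0.722  0.0862 0.036 ]
rail near R [ 0.7087 -0.2705  0.036 ]
rail far L [0.7267 0.0861 0.036 ]
rail far R [ 0.7134 -0.2708  0.036 ]
farL [0.7836 0.0851 0.036 ]
farR [ 0.7741 -0.2769  0.036 ]
plateL near inner [0.657 0.089 0.04 ]
pL in far [0.7667 0.0869 0.04  ]
pR near [ 0.6394 -0.2632  0.04  ]
pR [ 0.7589 -0.2693  0.04  ]
pole base [ 0.6307 -0.1711  0.    ]
fl [0.5403 0.192  0.05  ]
fr [ 0.5273 -0.1072  0.05  ]
nr [ 0.4763 -0.1046  0.05  ]
nl [0.4877 0.194  0.05  ]
roll [ 0.5128 -0.2847  0.057 ]
reader [ 0.6365 -0.1671  0.2   ]
pole S [ 0.6288 -0.1718  0.    ]
carton far right top [ 0.5285 -0.1047  0.05  ]
far left top [0.5287 0.1902 0.05  ]
near left [0.4909 0.1923 0.05  ]
near right [ 0.4826 -0.105   0.05  ]
plateL near [0.6546 0.0908 0.04  ]
plate R near [ 0.6467 -0.27    0.04  ]
c far right bottom [ 0.5245 -0.1121  0.    ]
c far left bottom [0.5364 0.1909 0.    ]
reader [ 0.6773 -0.1495  0.2   ]
```

```bash
cat >> h.py <<'E'
from scipy.spatial.transform import Rotation as R
O=np.array([.718,-.0915]); PSI=-.037
def st():
    o=status.get_obs(); M=R.from_rotvec(o["tcp_rot"]).as_matrix(); return o,M
def r2w(p):
    c,s=np.cos(PSI),np.sin(PSI); return O+np.array([[c,-s],[s,c]])@np.array(p)/1000
def w2r(p):
    c,s=np.cos(PSI),np.sin(PSI); return np.array([[c,s],[-s,c]])@(np.array(p)[:2]-O)*1000
def info(target=None,yaw=None):
    o,M=st(); ty=np.arctan2(-M[0,1],M[1,1])
    print("t",round(o["t"],2),"tcp",np.round(o["tcp_pos"],4),"rack",np.round(w2r(o["tcp_pos"]),1),"tilt",np.round(M[2,0],4),"toolyaw",round(ty,3),"F",np.round(o["force"],1),"w",round(o["width"],3))
    if target is not None:
        print("delta units",np.round(M.T@(np.array(target)-o["tcp_pos"])/.05,3))
    print(np.round(M,3).tolist())
    if yaw is not None:
        d=(yaw-ty+np.pi/2)%np.pi-np.pi/2; print("roll units",-np.degrees(d)/6)
E
python3 -c "
from h import *
info([.425,.035,.2428],-.04)"
```

```text
t 0.3 tcp [0.2913 0.5808 0.2434] rack [-451.3  656.1] tilt -1.0 toolyaw -0.465 F [ 0.4 -0.4 -0.3] w 0.092
delta units [ 0.017 -8.56   7.284]
[[-0.0, 0.448, 0.894], [-0.001, 0.894, -0.448], [-1.0, -0.001, -0.0]]
roll units -4.055926696858593
```

Call:
carry_out:
  deltas: "0 -0.7 0.6 0 60; 0 -0.85 0.73 0 60; 0 -0.85 0.73 0 60; 0 -0.85 0.73 0 60; 0 -0.85 0.73 0 60"

```text
t: 0.92
tcp_pos: [0.3562, 0.3163, 0.2421]
tcp_rot: [0.36, 1.543, -0.356]
force: [1.3, -0.2, 0.1]
width: 0.0599
```

Call:
carry_out:
  deltas: "0 -0.85 0.73 0 60; 0 -0.85 0.73 0 60; 0 -0.85 0.73 0 60; 0 -0.5 0.4 0 60; 0 0 0 -1 60"

```text
t: 1.55
tcp_pos: [0.4073, 0.1109, 0.2428]
tcp_rot: [0.284, 1.55, -0.278]
force: [0.6, 0.5, -0.3]
width: 0.06
```

Call:
carry_out:
  deltas: "0 0 0 -1 60; 0 0 0 -1 60; 0 0 0 -1 60; 0 0 0 0 60"

```text
t: 2.05
tcp_pos: [0.4075, 0.1099, 0.2435]
tcp_rot: [0.031, 1.566, -0.026]
force: [1.1, 0.9, 0.9]
width: 0.0601
```

```bash
python3 -c "
from h import *
info([.425,.035,.03],-.04)"
```

```text
t 2.05 tcp [0.4075 0.1099 0.2435] rack [-317.8  189.8] tilt -1.0 toolyaw -0.037 F [1.1 0.9 0.9] w 0.06
delta units [ 4.267 -1.497  0.387]
[[0.004, 0.037, 0.999], [0.003, 0.999, -0.037], [-1.0, 0.003, 0.004]]
roll units 0.03098894788893627
```

Call:
carry_out:
  deltas: "0.9 -0.6 0.2 0 91.8; 0.9 -0.6 0.2 0 91.8; 0.9 -0.3 0 0 91.8; 0.9 0 0 0 91.8; 0.5 0 0 0 91.8"

```text
t: 2.68
tcp_pos: [0.4326, 0.034, 0.0367]
tcp_rot: [0.042, 1.553, -0.034]
force: [-0.4, 0.2, -0.5]
width: 0.0918
```

```bash
python3 -c "
from h import *
info([.46,.035,.03],-.04)
for n in ('top','scene'):
    c=cap(n);cv2.imwrite('pics/%s2.png'%n,c['image'])"
```

```text
t 2.67 tcp [0.4326 0.034  0.0367] rack [-289.8  114.9] tilt -0.9998 toolyaw -0.048 F [-0.4  0.2 -0.5] w 0.092
delta units [0.145 0.045 0.543]
[[0.018, 0.048, 0.999], [0.005, 0.999, -0.049], [-1.0, 0.006, 0.017]]
roll units -0.08051324140294956
```

View pics/scene2.png

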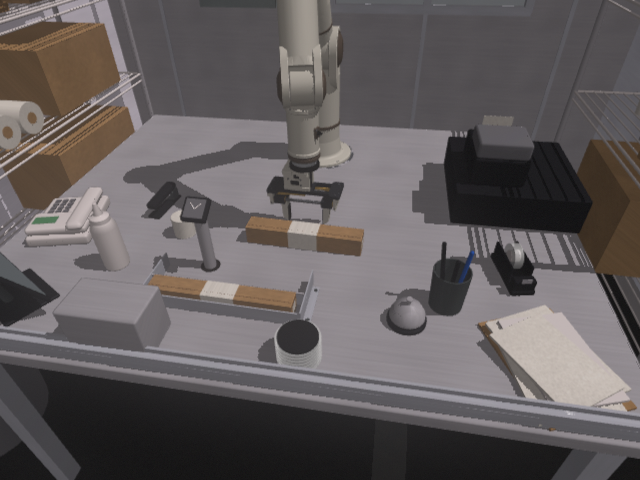

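View pics/top2.png

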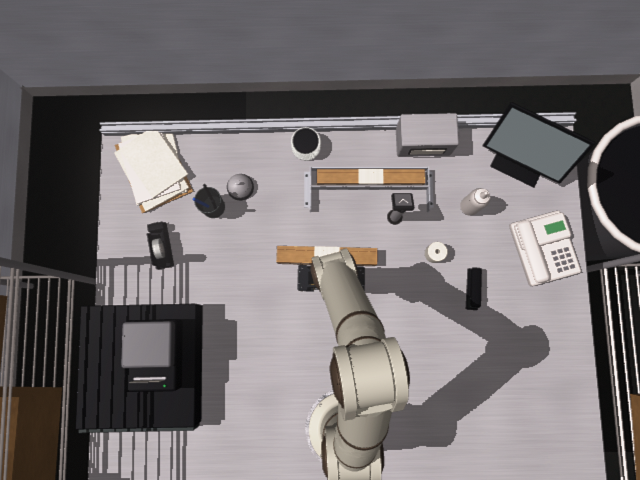

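Call:
carry_out:
  deltas: "0.13 0 0.25 0 91.8; 0 0 0.25 0 91.8; 0 0 0.2 0 91.8; 0 0 0.2 -0.2 91.8; 0 0 0.2 -0.3 91.8"

```text
t: 3.4
tcp_pos: [0.4922, 0.032, 0.0339]
tcp_rot: [-0.001, 1.552, 0.009]
force: [-1.8, -1.2, -1.3]
width: 0.092
```

```bash
python3 -c "
from h import *
info()
c=cap('scene');cv2.imwrite('pics/s3.png',cv2.resize(c['image'][130:330,100:400],None,fx=2.6,fy=2.6))"
```

```text
t 3.4 tcp [0.4922 0.032  0.0339] rack [-230.2  115.1] tilt -0.9998 toolyaw 0.006 F [-1.8 -1.2 -1.3] w 0.092
[[0.019, -0.006, 1.0], [0.005, 1.0, 0.006], [-1.0, 0.004, 0.019]]
```

View pics/s3.png

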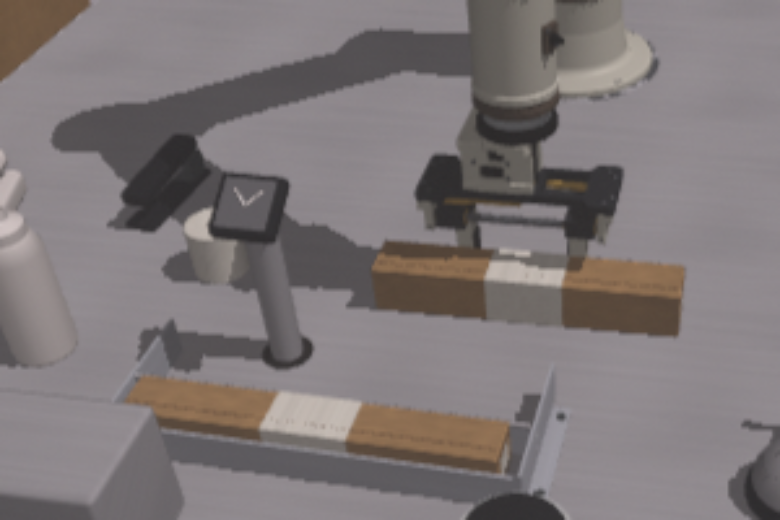

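Call:
carry_out:
  deltas: "0 -0.02 0.2 -0.3 91.8; 0 -0.02 0.2 -0.3 91.8; 0 -0.03 0.2 -0.3 91.8; 0 -0.04 0.2 -0.3 91.8; 0 -0.05 0.2 -0.3 91.8"

```text
t: 4.08
tcp_pos: [0.5464, 0.0274, 0.0347]
tcp_rot: [-0.135, 1.548, 0.14]
force: [-1.2, 0.3, -2.0]
width: 0.0919
```

Call:
carry_out:
  deltas: "0 -0.05 0.2 -0.3 91.8; 0 -0.05 0.2 -0.3 91.8; 0 -0.05 0.2 -0.3 91.8; 0 0 0 0 91.8"

```text
t: 4.58
tcp_pos: [0.5812, 0.026, 0.0354]
tcp_rot: [-0.215, 1.539, 0.218]
force: [-0.9, -0.3, -0.9]
width: 0.0916
```

```bash
python3 -c "
from h import *
info()
c=cap('scene');cv2.imwrite('pics/s4.png',cv2.resize(c['image'][130:330,100:400],None,fx=2.6,fy=2.6))
c=cap('top');cv2.imwrite('pics/t4.png',cv2.resize(c['image'][150:300,250:450],None,fx=4,fy=4))"
```

```text
t 4.58 tcp [0.5812 0.026  0.0354] rack [-141.1  112.4] tilt -0.9998 toolyaw 0.277 F [-0.9 -0.3 -0.9] w 0.092
[[0.021, -0.273, 0.962], [0.005, 0.962, 0.273], [-1.0, -0.001, 0.021]]
```

View pics/s4.png

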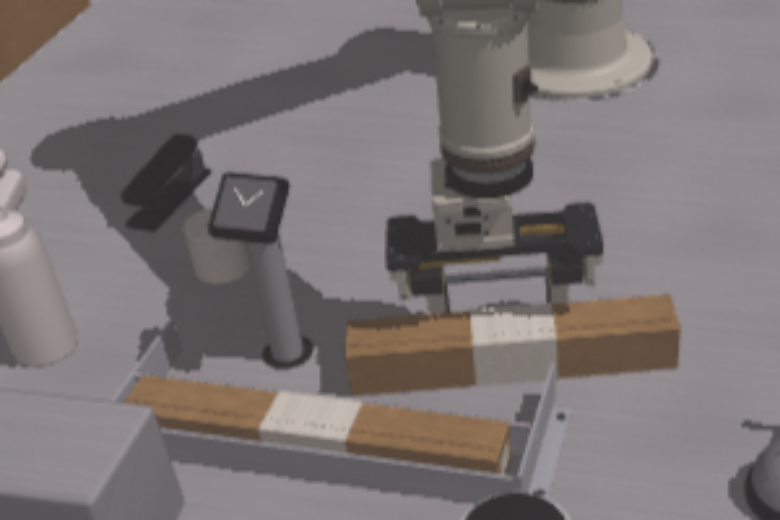

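View pics/t4.png

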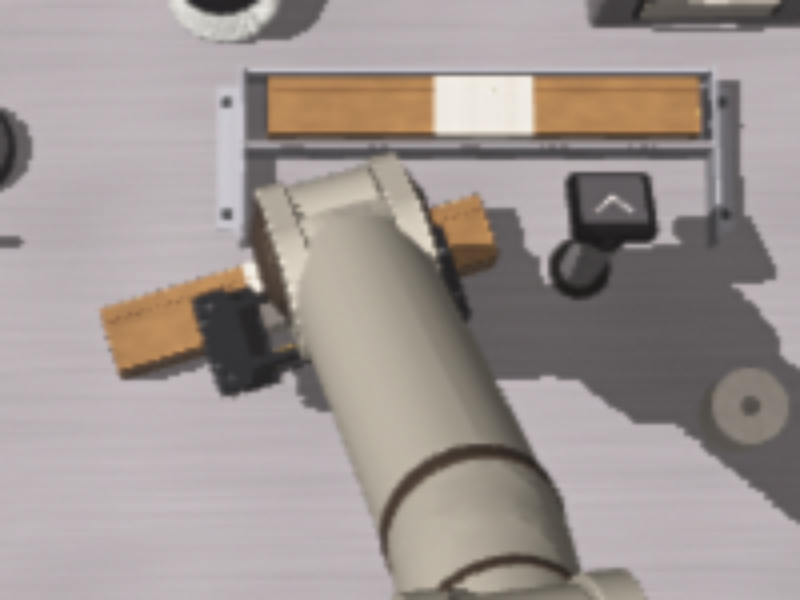

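```bash
cat >> h.py <<'E'
def T(c,u,v,z,off=(250,150),k=4): return ray(c,off[0]+(u+.5)/k-.5,off[1]+(v+.5)/k-.5,z)
def S(c,u,v,z,off=(100,130),k=2.6): return ray(c,off[0]+(u+.5)/k-.5,off[1]+(v+.5)/k-.5,z)
E
python3 -c "
from h import *
c=cap('top');s=cap('scene')
for n,u,v in (('fr',480,194),('nr',496,258),('fl',102,308),('nl',121,372)): print(n,w2r(T(c,u,v,.05)).round(1))
for n,u,v in (('fr',347,349),('fl',678,327),('nl',671,297)): print('S',n,w2r(S(s,u,v,.05)).round(1))
"
```

```text
fr [-39.1  -0.9]
nr [-88.3 -13. ]
fl [-131.2  282.8]
nl [-179.6  267.2]
S fr [-47.3  -2. ]
S fl [-131.6  281.5]
S nl [-173.   269.6]
```

```bash
python3 -c "
from h import *
c=cap('top')
print(ray(c,240,187,.04),ray(c,208,202,.08)); s=cap('scene'); print(ray(s,407,322,0),ray(s,448,305,0.0))
info(); o,M=st(); print(o['joint_pos'].round(2))
print('end centre world',r2w((-155,276)))
"
```

```text
[0.7244889  0.30297651 0.04      ] [0.67062005 0.39290856 0.08      ]
[0.7399621  0.30902295 0.        ] [0.67677353 0.39735428 0.        ]
t 4.88 tcp [0.5794 0.026  0.0353] rack [-142.8  112.3] tilt -0.9998 toolyaw 0.277 F [-0.  -0.6  0.2] w 0.092
[[0.019, -0.273, 0.962], [0.005, 0.962, 0.273], [-1.0, -0.001, 0.019]]
[ 0.06  0.62 -0.2   1.88  0.19  0.63  1.6 ]
end centre world [0.57331576 0.19004479]
```

Call:
carry_out:
  deltas: "0 0 -0.5 0 91.8; -0.7 0.5 -0.5 0 91.8; -1 1 0 0 60; 0 1 0 0 20; 0 1 0 0 6"

```text
t: 5.5
tcp_pos: [0.483, 0.1751, 0.1178]
tcp_rot: [-0.208, 1.538, 0.208]
force: [0.9, 0.7, -0.5]
width: 0.0666
```

Call:
carry_out:
  deltas: "0 0.6 0 1 6; 0 0 0 1 6; 0 0 0 1 6; 0 0 0 1 6; 0 0 0 1 6"

```text
t: 6.12
tcp_pos: [0.4722, 0.2122, 0.1197]
tcp_rot: [0.214, 1.537, -0.197]
force: [-0.6, 0.8, -0.5]
width: 0.0163
```

Call:
carry_out:
  deltas: "0 0 0 1 6; 0 0 0 1 6; 0 0 0 1 6; 0 0 0 1 6; 0 0 0 1 6"

```text
t: 6.75
tcp_pos: [0.4714, 0.2127, 0.1207]
tcp_rot: [0.641, 1.456, -0.611]
force: [-0.2, -0.1, 0.2]
width: 0.0061
```

Call:
carry_out:
  deltas: "0 0 0 1 6; 0 0 0 1 6; 0 0 0 1 6; 0 0 0 1 6; 0 0 0 0.5 6"

```text
t: 7.38
tcp_pos: [0.4706, 0.2132, 0.1217]
tcp_rot: [1.019, 1.311, -0.977]
force: [0.8, 0.3, 0.3]
width: 0.0061
```

```bash
python3 -c "
from h import *
info([.563,.224,.03],-1.295)
c=cap('top');cv2.imwrite('pics/t5.png',cv2.resize(c['image'][150:300,250:450],None,fx=4,fy=4))"
```

```text
t 7.38 tcp [0.4706 0.2132 0.1217] rack [-258.5  295.3] tilt -0.9995 toolyaw -1.291 F [0.8 0.3 0.3] w 0.006
delta units [1.889 1.78  0.306]
[[0.029, 0.961, 0.277], [0.01, 0.276, -0.961], [-1.0, 0.03, -0.001]]
roll units 0.041320765402876554
```

View pics/t5.png

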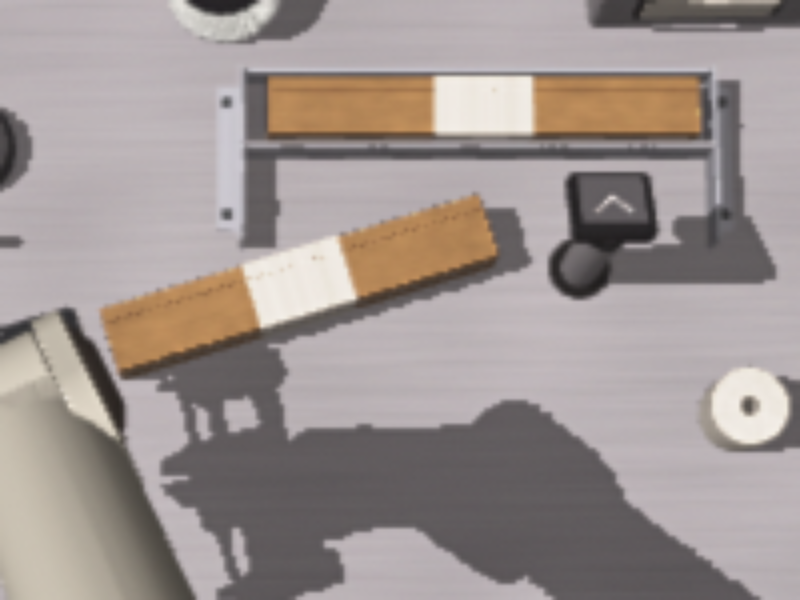

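Call:
carry_out:
  deltas: "0 0.9 -0.1 0 6; 0 0.88 0 0 6; 0.8 0 0.1 0 6; 0.7 0 0 0 6; 0.4 0 0 0 6"

```text
t: 8.05
tcp_pos: [0.5627, 0.2413, 0.03]
tcp_rot: [1.02, 1.31, -0.968]
force: [0.4, 1.4, -0.5]
width: 0.006
```

```bash
python3 -c "
from h import *
info([.563,.224,.03],-1.295)
c=cap('scene');cv2.imwrite('pics/s5.png',cv2.resize(c['image'][130:330,100:400],None,fx=2.6,fy=2.6))
c=cap('top');cv2.imwrite('pics/t6.png',cv2.resize(c['image'][150:300,250:450],None,fx=4,fy=4))"
```

```text
t 8.05 tcp [0.5627 0.2413 0.03  ] rack [-167.5  326.9] tilt -0.9993 toolyaw -1.286 F [ 0.4  1.4 -0.5] w 0.006
delta units [-0.005 -0.092  0.334]
[[0.035, 0.959, 0.281], [0.013, 0.28, -0.96], [-0.999, 0.037, -0.003]]
roll units 0.0821457509931515
```

View pics/s5.png

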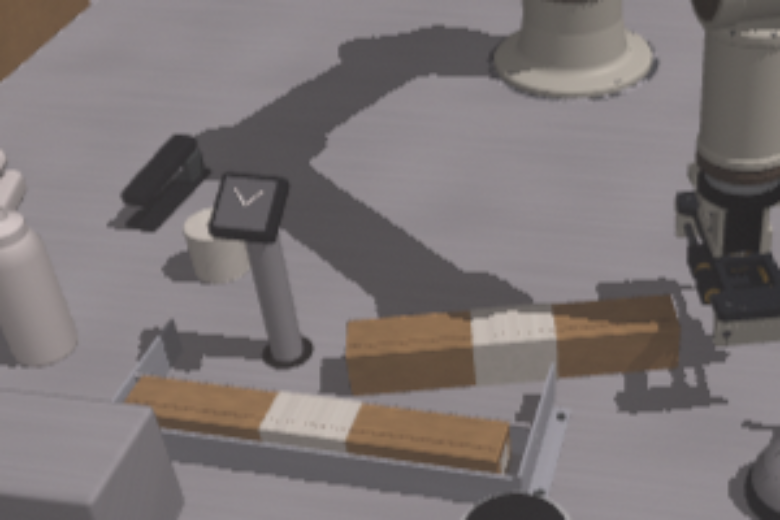

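View pics/t6.png

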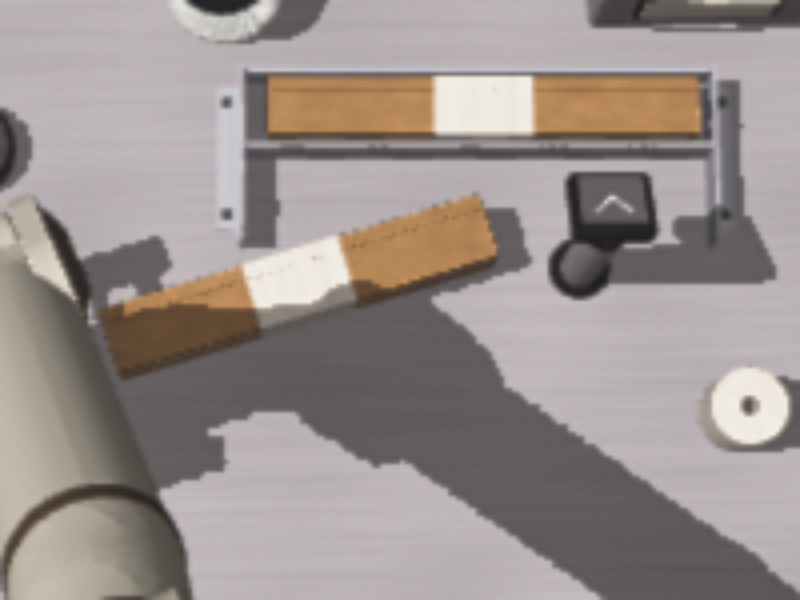

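Call:
carry_out:
  deltas: "0 -0.09 0.4 0.1 6; 0 0 0.35 0 6; 0 0 0.2 0 6; 0 0 0.2 0 6; 0 0 0.2 0 6"

```text
t: 8.78
tcp_pos: [0.5782, 0.1714, 0.0329]
tcp_rot: [1.03, 1.305, -0.974]
force: [-0.8, 1.7, -1.0]
width: 0.0061
```

Call:
carry_out:
  deltas: "0 0 0.2 0 6; 0 0 0.2 0 6; 0 0 0.2 0 6; 0 0 0.2 0 6; 0 0 0 0 6"

```text
t: 9.4
tcp_pos: [0.5902, 0.1297, 0.033]
tcp_rot: [1.031, 1.305, -0.974]
force: [0.2, 0.1, -0.3]
width: 0.006
```

```bash
python3 -c "
from h import *
info()
c=cap('scene');cv2.imwrite('pics/s6.png',cv2.resize(c['image'][130:330,100:400],None,fx=2.6,fy=2.6))
c=cap('top');cv2.imwrite('pics/t7.png',cv2.resize(c['image'][150:300,250:450],None,fx=4,fy=4))"
```

```text
t 9.4 tcp [0.5902 0.1297 0.033 ] rack [-135.9  216.3] tilt -0.9992 toolyaw -1.298 F [ 0.2  0.1 -0.3] w 0.006
[[0.037, 0.962, 0.27], [0.015, 0.269, -0.963], [-0.999, 0.04, -0.004]]
```

View pics/s6.png

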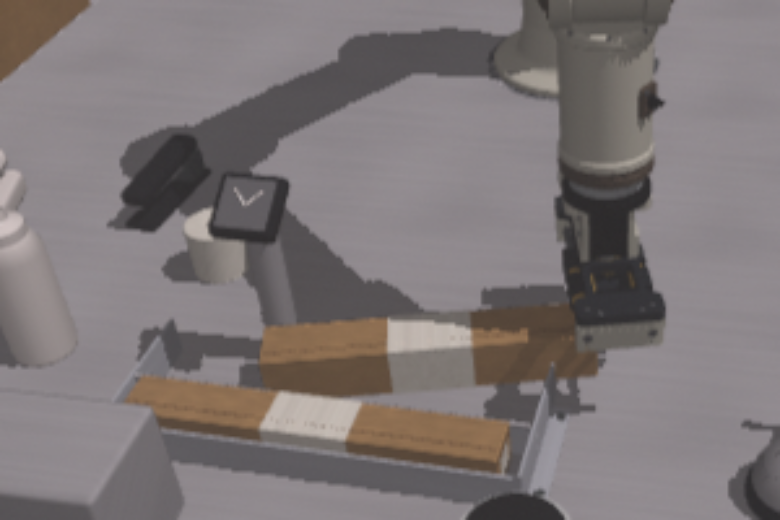

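View pics/t7.png

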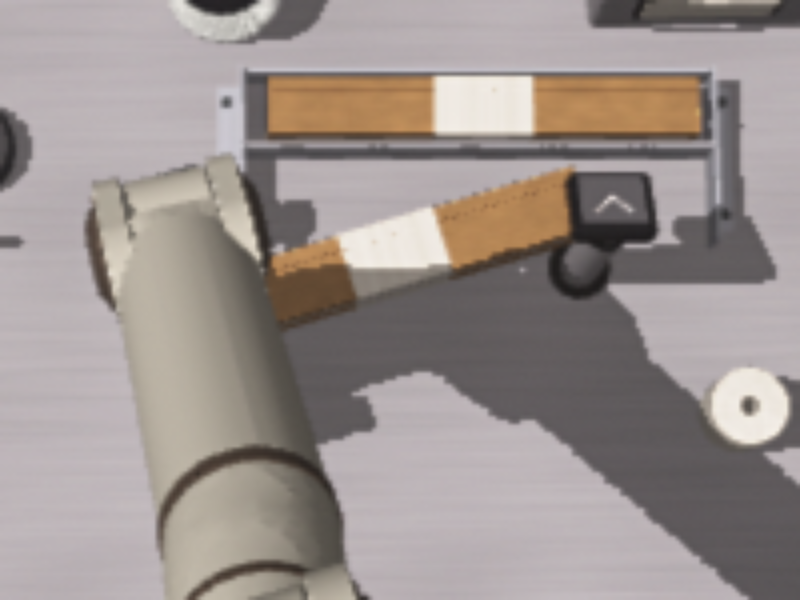

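```bash
python3 -c "
from h import *
c=cap('top');s=cap('scene')
for n,u,v in (('fr',575,168),('f mid',340,236),('near',290,322),('near2',450,272)): print(n,w2r(T(c,u,v,.05)).round(1))
for n,u,v in (('fr',262,360),('fm',474,350),('nr',265,326)): print('S',n,w2r(S(s,u,v,.05)).round(1))
print(w2r((.63,-.1715)))
"
```

```text
fr [-17.8 -72.8]
f mid [-73.2 104.6]
near [-139.6  141.4]
near2 [-99.6  21.6]
S fr [-19.4 -70.5]
S fm [-67.1 109.1]
S nr [-63.1 -86.7]
[-84.9804462  -83.20050339]
```

Call:
carry_out:
  deltas: "0 0 0.2 0 6; 0 0 0.2 0 6; 0 0 0.2 0 6; 0 0 0.2 0 6; 0 0 0.2 0 6"

```text
t: 10.22
tcp_pos: [0.6037, 0.084, 0.0329]
tcp_rot: [1.029, 1.31, -0.968]
force: [-0.5, 2.8, 0.6]
width: 0.006
```

```bash
python3 -c "
from h import *
info()
c=cap('scene');cv2.imwrite('pics/s7.png',cv2.resize(c['image'][130:330,100:400],None,fx=2.6,fy=2.6))
c=cap('top');cv2.imwrite('pics/t8.png',cv2.resize(c['image'][150:300,250:450],None,fx=4,fy=4))"
```

```text
t 10.22 tcp [0.6037 0.084  0.0329] rack [-120.8  171.2] tilt -0.9992 toolyaw -1.292 F [-0.5  2.8  0.6] w 0.006
[[0.036, 0.961, 0.275], [0.019, 0.275, -0.961], [-0.999, 0.04, -0.008]]
```

View pics/s7.png

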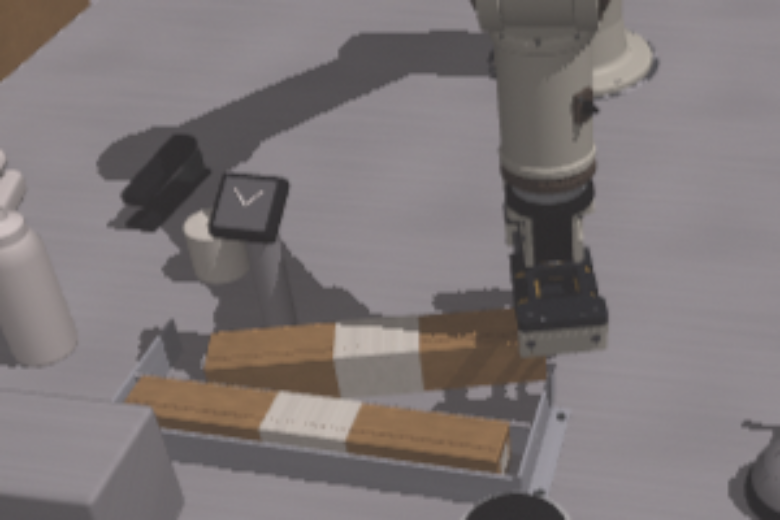

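View pics/t8.png

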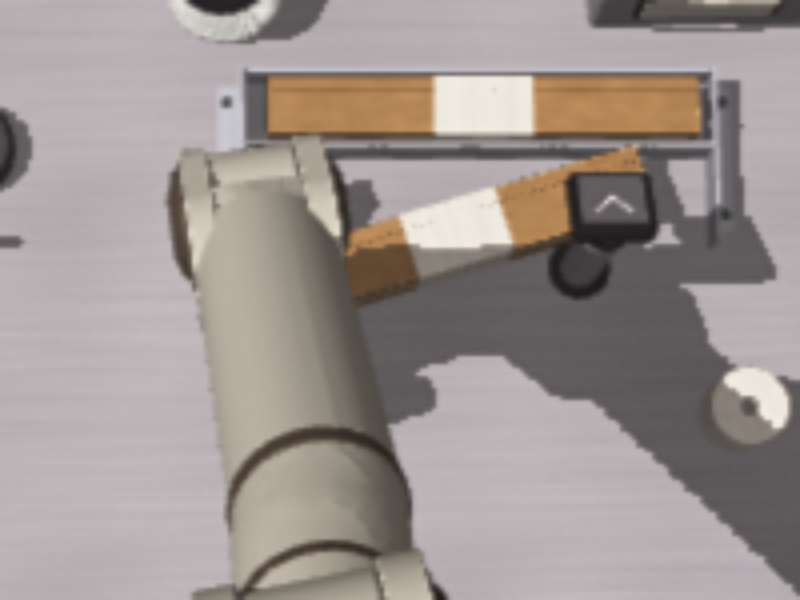

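Call:
carry_out:
  deltas: "0 0 0.2 0.1 6; 0 0 0.2 0.15 6; 0 0 0.2 0.15 6"

```text
t: 10.7
tcp_pos: [0.6123, 0.0531, 0.0327]
tcp_rot: [1.063, 1.293, -1.001]
force: [-0.2, 3.9, 1.0]
width: 0.0062
```

```bash
python3 -c "
from h import *
info()
c=cap('scene');cv2.imwrite('pics/s8.png',cv2.resize(c['image'][130:330,100:400],None,fx=2.6,fy=2.6))
c=cap('top');cv2.imwrite('pics/t9.png',cv2.resize(c['image'][150:300,250:450],None,fx=4,fy=4))"
```

```text
t 10.7 tcp [0.6123 0.0531 0.0327] rack [-110.9  140.6] tilt -0.9991 toolyaw -1.337 F [-0.2  3.9  1. ] w 0.006
[[0.037, 0.972, 0.232], [0.018, 0.232, -0.973], [-0.999, 0.04, -0.009]]
```

View pics/s8.png

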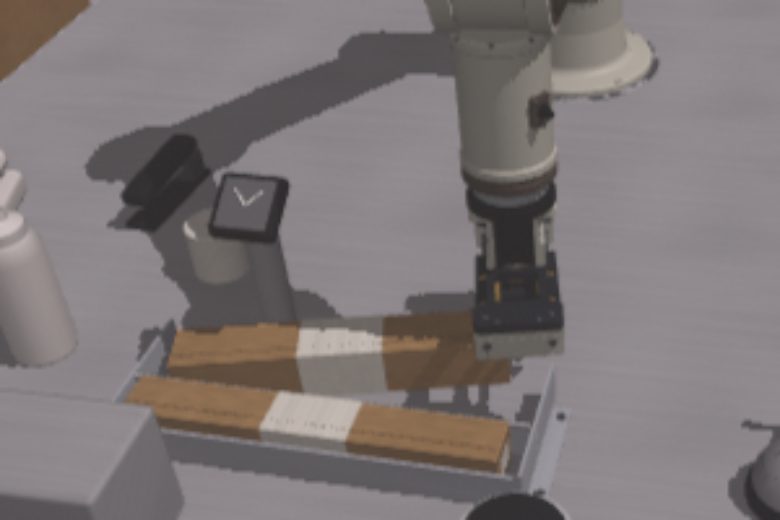

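View pics/t9.png

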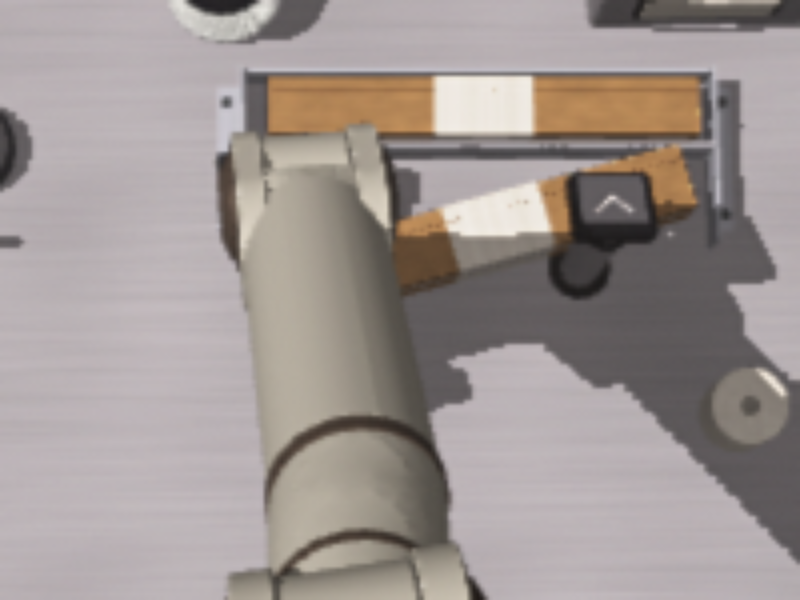

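Call:
carry_out:
  deltas: "0 0 -0.6 0 6; -1 0 -0.3 0 6; -1 -0.6 0 0 6; 0 -1 0 0 40; 0 -1 0 0 80"

```text
t: 11.42
tcp_pos: [0.4729, 0.0588, 0.1297]
tcp_rot: [1.065, 1.282, -1.009]
force: [0.5, -0.0, 0.8]
width: 0.0218
```

Call:
carry_out:
  deltas: "0 0 0 -1 91.8; 0 0 0 -1 91.8; 0 0 0 -1 91.8; 0 0 0 -1 91.8; 0 0 0 -1 91.8"

```text
t: 12.05
tcp_pos: [0.4673, 0.0506, 0.1293]
tcp_rot: [0.648, 1.443, -0.618]
force: [0.6, -0.7, -0.3]
width: 0.0718
```

Call:
carry_out:
  deltas: "0 0 0 -1 91.8; 0 0 0 -1 91.8; 0 0 0 -1 91.8; 0 0 0 -1 91.8; 0 0 0 -1 91.8"

```text
t: 12.68
tcp_pos: [0.4669, 0.0434, 0.1288]
tcp_rot: [0.222, 1.524, -0.217]
force: [-0.1, -0.7, -0.3]
width: 0.0916
```

Call:
carry_out:
  deltas: "0 0 0 -1 91.8; 0 0 0 -1 91.8; 0 0 0 -0.7 91.8"

```text
t: 13.05
tcp_pos: [0.4667, 0.0391, 0.1285]
tcp_rot: [-0.009, 1.535, 0.001]
force: [-0.8, 0.6, 0.3]
width: 0.092
```

```bash
python3 -c "
from h import *
w=r2w((-180,70)); info([*w,.03],-.037)
c=cap('scene');cv2.imwrite('pics/s9.png',cv2.resize(c['image'][130:330,100:400],None,fx=2.6,fy=2.6))
c=cap('top');cv2.imwrite('pics/t10.png',cv2.resize(c['image'][150:300,250:450],None,fx=4,fy=4))"
```

```text
t 13.05 tcp [0.4667 0.0391 0.1285] rack [-255.9  121.2] tilt -0.9994 toolyaw 0.007 F [-0.8  0.6  0.3] w 0.092
delta units [ 2.026 -1.079  1.402]
[[0.035, -0.007, 0.999], [-0.005, 1.0, 0.007], [-0.999, -0.005, 0.035]]
roll units 0.4170262340532402
```

View pics/s9.png

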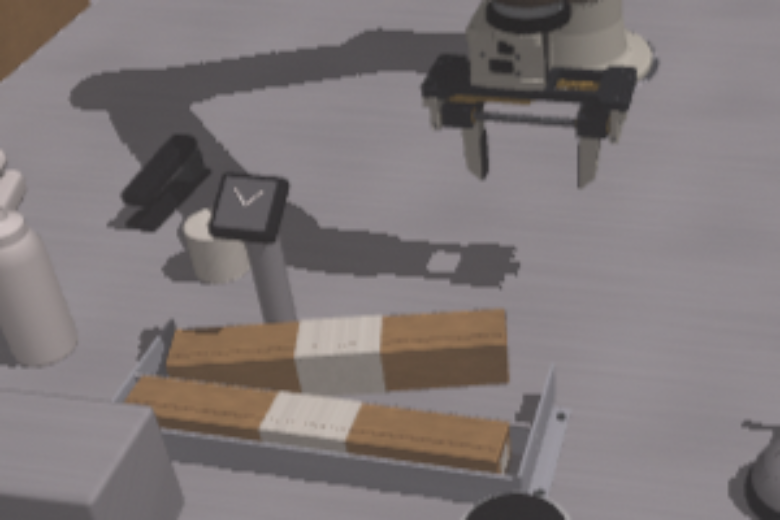

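View pics/t10.png

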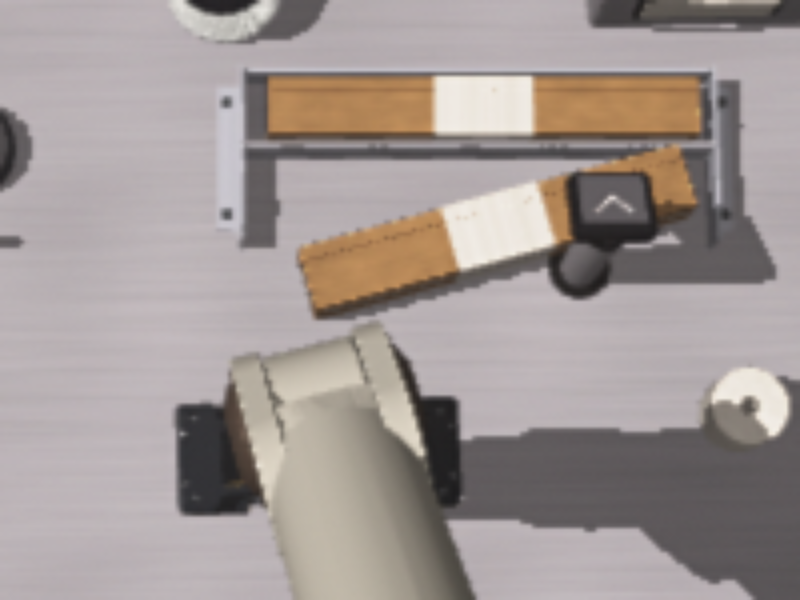

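Call:
carry_out:
  deltas: "0 -0.5 0.3 0.4 60; 0 -0.6 0.4 0 60; 0.9 0 0.1 0 60; 0.9 0 0.05 0 60; 0.1 0 0 0 60"

```text
t: 13.78
tcp_pos: [0.5147, -0.0237, 0.0345]
tcp_rot: [0.034, 1.53, -0.047]
force: [-1.0, -0.0, -0.9]
width: 0.0603
```

```bash
python3 -c "
from h import *
w=r2w((-60,65)); info([*w,.033],-.037)
c=cap('top')
for n,u,v in (('fr',682,146),('fl',298,247),('nl',315,312)): print(n,w2r(T(c,u,v,.05)).round(1))"
```

```text
t 13.78 tcp [ 0.5147 -0.0237  0.0345] rack [-205.7   60.3] tilt -0.9992 toolyaw -0.052 F [-1.  -0.  -0.9] w 0.06
delta units [0.147 0.14  2.908]
[[0.04, 0.052, 0.998], [-0.009, 0.999, -0.052], [-0.999, -0.007, 0.04]]
roll units -0.14729863105641786
fr [   0.5 -153.9]
fl [-82.2 136.2]
nl [-131.7  122.7]
```

Call:
carry_out:
  deltas: "0 0.1 0.5 -0.15 60; 0 0.03 0.5 0 60; 0 0 0.3 0 60; 0 0 0.2 0 60; 0 0 0.2 0 60"

```text
t: 14.45
tcp_pos: [0.6038, -0.0204, 0.047]
tcp_rot: [0.022, 1.525, -0.037]
force: [-0.8, 0.6, -1.1]
width: 0.0598
```

```bash
python3 -c "
from h import *
w=r2w((-60,65)); info([*w,.033],-.037)
c=cap('scene');cv2.imwrite('pics/s10.png',cv2.resize(c['image'][130:330,100:400],None,fx=2.6,fy=2.6))
c=cap('top');cv2.imwrite('pics/t11.png',cv2.resize(c['image'][150:300,250:450],None,fx=4,fy=4))"
```

```text
t 14.45 tcp [ 0.6038 -0.0204  0.047 ] rack [-116.8   66.8] tilt -0.9989 toolyaw -0.038 F [-0.8  0.6 -1.1] w 0.06
delta units [ 0.331 -0.033  1.121]
[[0.046, 0.038, 0.998], [-0.01, 0.999, -0.038], [-0.999, -0.008, 0.046]]
roll units -0.012536568627510479
```

View pics/s10.png

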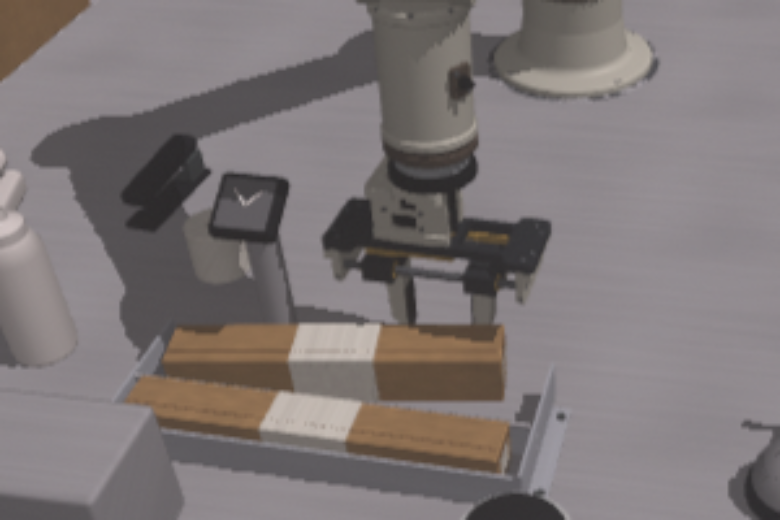

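View pics/t11.png

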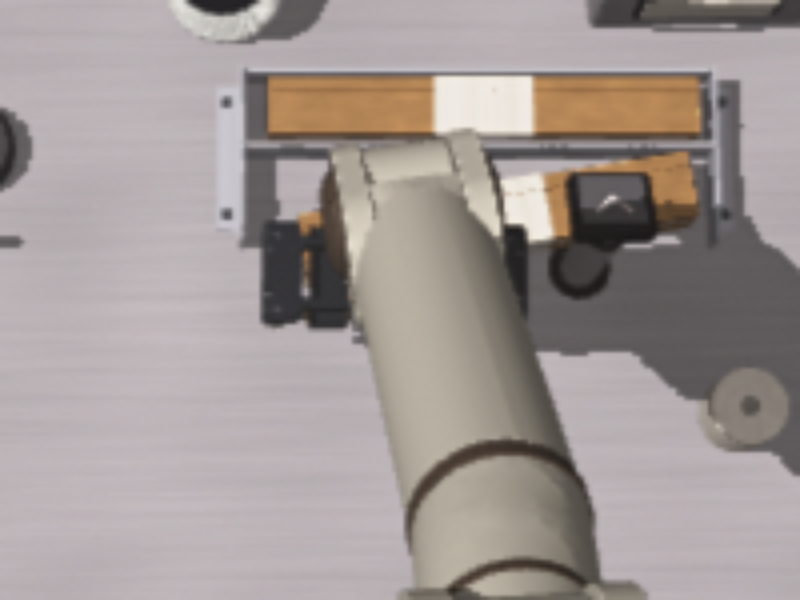

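Call:
carry_out:
  deltas: "0.1 0.02 0.2 0 60; 0.1 0.02 0.2 0 60; 0.1 0.02 0.2 0 60; 0.05 0 0.15 0 60; 0.04 0 0.12 0 60"

```text
t: 15.18
tcp_pos: [0.6496, -0.0192, 0.0274]
tcp_rot: [0.023, 1.528, -0.037]
force: [-3.4, 0.7, 1.8]
width: 0.0601
```

```bash
python3 -c "
from h import *
w=r2w((-60,65)); info([*w,.033],-.037)
c=cap('scene');cv2.imwrite('pics/s11.png',cv2.resize(c['image'][130:330,100:400],None,fx=2.6,fy=2.6))
c=cap('top');cv2.imwrite('pics/t12.png',cv2.resize(c['image'][150:300,250:450],None,fx=4,fy=4))"
```

```text
t 15.18 tcp [ 0.6496 -0.0192  0.0274] rack [-71.1  69.7] tilt -0.999 toolyaw -0.039 F [-3.4  0.7  1.8] w 0.06
delta units [-0.102 -0.095  0.226]
[[0.043, 0.039, 0.998], [-0.01, 0.999, -0.038], [-0.999, -0.009, 0.043]]
roll units -0.016585295667679915
```

View pics/s11.png

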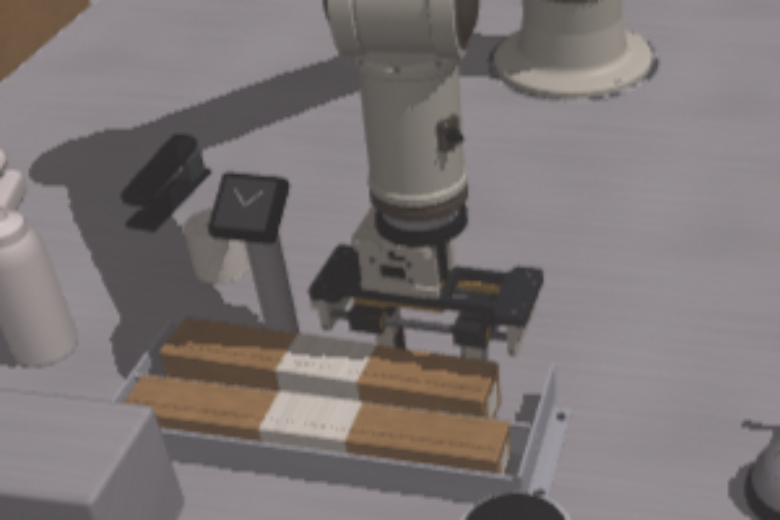

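View pics/t12.png

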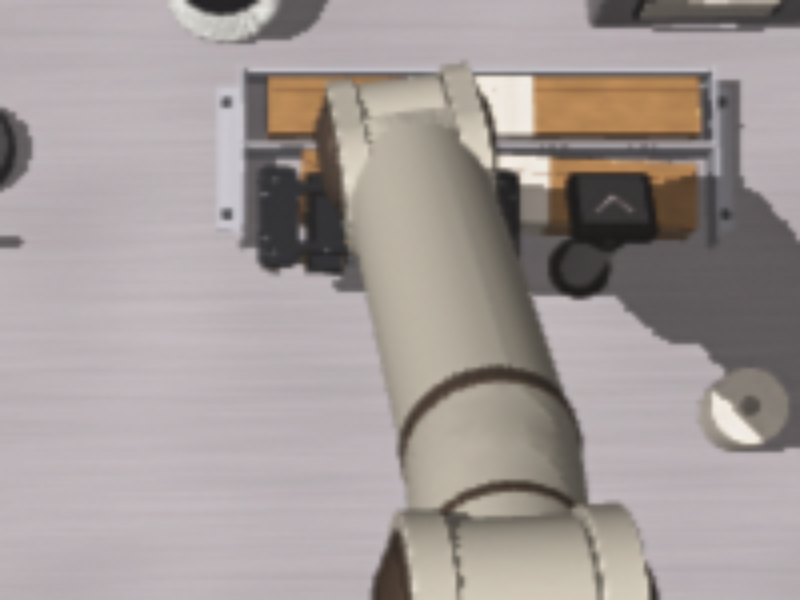

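Call:
carry_out:
  deltas: "-0.05 0 0.12 0 60; 0 0 0.1 0 60; 0 0 0.08 0 60"

```text
t: 15.65
tcp_pos: [0.6572, -0.0203, 0.0291]
tcp_rot: [0.021, 1.544, -0.038]
force: [-13.7, 1.2, 10.3]
width: 0.0603
```

```bash
python3 -c "
from h import *
info()
c=cap('top');cv2.imwrite('pics/t13.png',cv2.resize(c['image'][150:300,250:450],None,fx=4,fy=4))"
```

```text
t 15.65 tcp [ 0.6572 -0.0203  0.0291] rack [-63.4  68.9] tilt -0.9996 toolyaw -0.038 F [-13.7   1.2  10.3] w 0.06
[[0.027, 0.038, 0.999], [-0.011, 0.999, -0.037], [-1.0, -0.01, 0.027]]
```

View pics/t13.png

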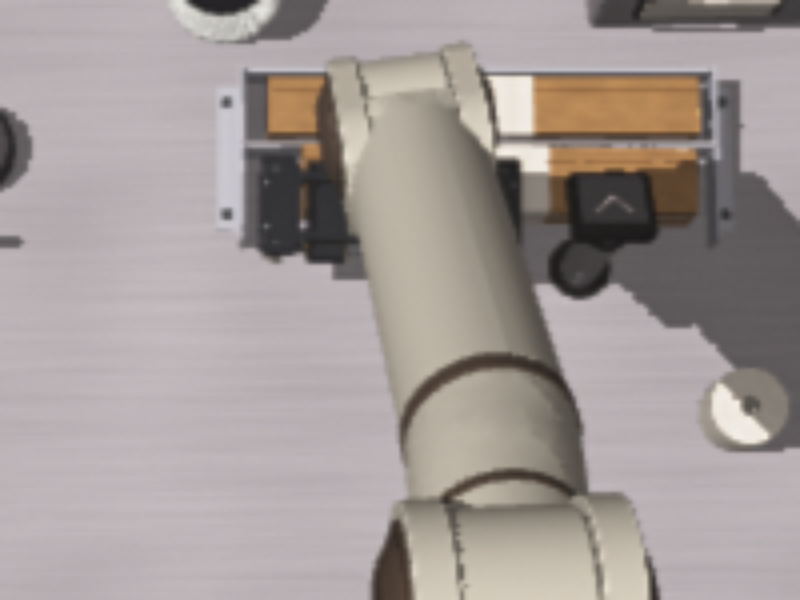

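Call:
carry_out:
  deltas: "0 0 -0.1 0 60; 0 0.05 -0.5 0 60; 0 0.05 -0.9 0 60; -0.5 0 -0.9 0 60; -0.5 0 -0.6 0 60"

```text
t: 16.32
tcp_pos: [0.5091, -0.009, 0.0764]
tcp_rot: [0.021, 1.531, -0.037]
force: [0.1, 0.1, 0.6]
width: 0.0598
```

```bash
python3 -c "
from h import *
info()
c=cap('scene');cv2.imwrite('pics/s12.png',cv2.resize(c['image'][130:330,100:400],None,fx=2.6,fy=2.6))
c=cap('top');cv2.imwrite('pics/t14.png',cv2.resize(c['image'][150:300,250:450],None,fx=4,fy=4))"
```

```text
t 16.32 tcp [ 0.5091 -0.009   0.0764] rack [-211.8   74.7] tilt -0.9992 toolyaw -0.038 F [0.1 0.1 0.6] w 0.06
[[0.04, 0.038, 0.999], [-0.011, 0.999, -0.037], [-0.999, -0.009, 0.04]]
```

View pics/s12.png

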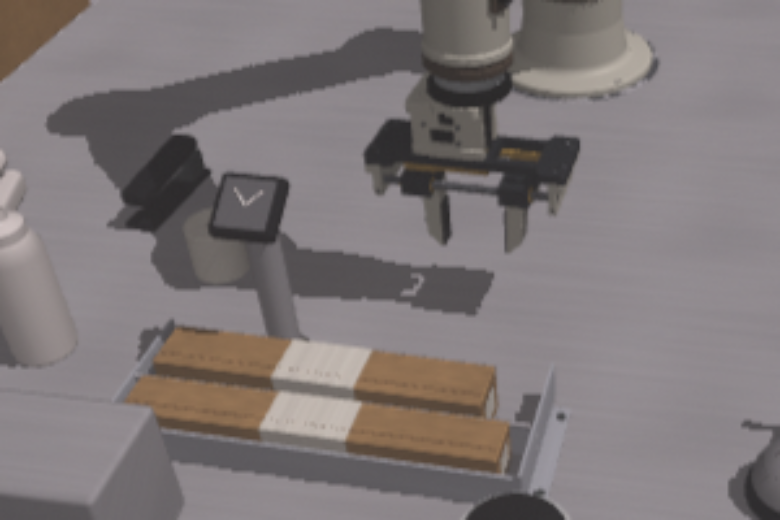

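View pics/t14.png

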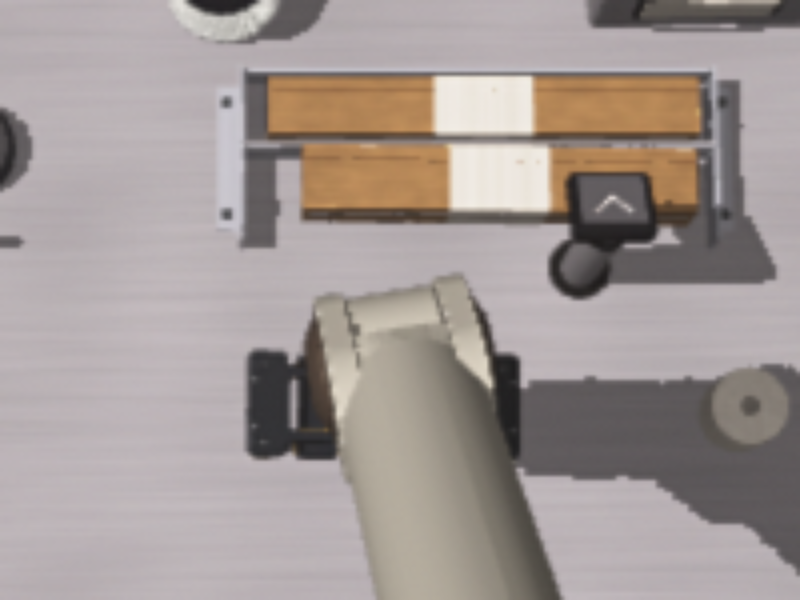

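```bash
python3 -c "
from h import *
c=cap('top');s=cap('scene')
for n,u,v in (('fl',302,145),('fr',697,149),('nl',302,211)): print(n,w2r(T(c,u,v,.05)).round(1))
for n,u,v in (('plL',244,200),('plR',709,200)): print(n,w2r(T(c,u,v,.04)).round(1))
print('near bottom edge', [w2r(T(c,u,v,0)).round(1) for u,v in ((303,220),(445,222),(690,227))])
for n,u,v in (('fl',493,383),('nl',496,367),('nr',170,327)): print('S',n,w2r(S(s,u,v,.05)).round(1))
im=c['image'];H=cv2.cvtColor(im,cv2.COLOR_BGR2HSV)
# far-edge slope of near carton vs foil far edge: brown mask columns
m=cv2.inRange(H,(5,70,50),(25,255,255))
F=[];Nf=[]
for u in list(range(328,360))+list(range(389,391)):
    col=np.where(m[180:204,u])[0]
    if len(col): Nf.append((u,180+col.max(),180+col.min()))
print(Nf[::4])
"
```

```text
fl [ -3.1 134.3]
fr [  -1.7 -165.3]
nl [-54.4 133.6]
plL [-44.3 177.7]
plR [ -38.8 -175.7]
near bottom edge [array([-50.4, 132.2]), array([-50.3,  21.8]), array([ -51.3, -168.3])]
S fl [-29.3 136.4]
S nl [-49.3 133.8]
S nr [ -45.5 -171.7]
[(328, np.int64(202), np.int64(180)), (332, np.int64(202), np.int64(180)), (336, np.int64(202), np.int64(180)), (340, np.int64(202), np.int64(180)), (344, np.int64(202), np.int64(180)), (348, np.int64(202), np.int64(180)), (352, np.int64(202), np.int64(180)), (356, np.int64(202), np.int64(180)), (389, np.int64(203), np.int64(180))]
```

```bash
python3 -c "
from station import job
print(job.sign_off())"
```

```text
the job is handed in; nothing more can be done
None
```

The cling-film carton is in the near lane behind the pole and flush along the middle rail, and the job is handed in. I only pushed it along the counter, and it took about 17 s of the 72 s.

**How it was done:**
1. I turned the carton about 0.3 rad with the open fingers against its long side.
2. I pushed its left end lengthwise until its right end was behind the pole and against the rail.
3. I swung the left end in with the fingers parallel to the rail, until the force rose to about 14 N against the rail.

**Last checks, from the top picture in the rack's frame:**

| Check | Measured | Allowed |
|---|---|---|
| Carton centre, x | about -27 mm | -33 to -20 mm |
| Carton centre, y | about -16 mm | -34 to +34 mm |
| Angle to the rail | about 0.005 rad | below 0.05 rad |

The carton looked flat and was 10 to 15 mm clear of the right end plate. The bystanders in view looked unmoved, though I judged that by eye. The gripper stayed visibly clear of the pole and its reader.

**Disagreements:**
- The scene camera put the carton's far left top corner at x = -29 mm, where the top view gave -3 mm. I take this as a bad pixel pick, because that edge is hidden behind the foil carton. The scene camera's other two corners agreed within 5 to 10 mm.
- My first reading of the pole-to-rail distance was 4 to 5 mm short of the stated 87 mm, so I shifted my rail estimate by about 2 mm.

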